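# Stack screw cartons by weight in the carry crate

### The job

Pack the three look-alike screw cartons into the wooden carry crate as one square, upright stack lying lengthwise between its high ends, in the middle of the crate: lift them to feel their weight, and put the heaviest on the crate's floor, the next heaviest on it and the lightest on top. Set each one down gently, flat and neatly over the one below, and leave the tape roll, nail jar and glue bottle where they are.

Things in the scene. Friction and masses are not known exactly. Their poses are not given: they have to be found in the camera images.
- crate: open wooden carry crate, fixed; origin at the centre of its underside, z up. Outside 146 (x) x 174 (y) mm, inside 130 x 150; floor top 10 mm above the origin. Sides at +x, -x only 30 mm high; ends at +y, -y 12 mm thick, 110 mm high, with a hand slot. A carton lying along y in its middle leaves the fingers 37 mm at each long side
- carton_a_mid (a point): centre (19 mm above the underside) of one of three look-alike closed screw cartons, tan with a red and white top, 55 (x) x 85 (y) x 38 mm high, flat on the bench, z up, 25 mm or more free on its long sides. They weigh about 0.75, 0.45 and 0.20 kg (each within 15 %); which is which can only be felt by lifting
- carton_a: the same carton as point carton_a_mid, origin at the centre of its underside
- carton_b_mid (a point): centre (19 mm above the underside) of one of three look-alike closed screw cartons, tan with a red and white top, 55 (x) x 85 (y) x 38 mm high, flat on the bench, z up, 25 mm or more free on its long sides. They weigh about 0.75, 0.45 and 0.20 kg (each within 15 %); which is which can only be felt by lifting
- carton_b: the same carton as point carton_b_mid, origin at the centre of its underside
- carton_c_mid (a point): centre (19 mm above the underside) of one of three look-alike closed screw cartons, tan with a red and white top, 55 (x) x 85 (y) x 38 mm high, flat on the bench, z up, 25 mm or more free on its long sides. They weigh about 0.75, 0.45 and 0.20 kg (each within 15 %); which is which can only be felt by lifting
- carton_c: the same carton as point carton_c_mid, origin at the centre of its underside
- tape_roll: bystander: roll of beige tape lying flat, 77 mm across, 18 mm high; origin under its centre
- nail_jar: bystander: grey jar with a tan lid, 63 mm across, 76 mm high; origin under its centre
- glue_bottle: bystander: white glue bottle with an orange spout, 43 x 60 x 169 mm high; origin under its centre
Things that resemble listed ones, but are neither listed nor needed, are in the scene too. Leave any turquoise look-alike of the carton_c alone.

How it is judged (in metres and radians):
At the end, for the whole second after the job is handed in: The cartons form one stack on the crate floor, heaviest lowest, lightest on top (load under 3 N on the middle one, under 7.65 N on the lowest); centres within 50 mm of the crate middle, seen from above, and 25 mm of each other, parallel within 0.3 rad, upright, released, at rest (horizontal distance between each of carton_a_mid, carton_b_mid, carton_c_mid and crate below 0.05 m and angle between each of carton_a_mid, carton_b_mid, carton_c_mid's own z axis and vertical below 0.1 rad and linear speed of each of carton_a, carton_b, carton_c below 0.02 m/s and horizontal distance between carton_a_mid and carton_b_mid below 0.025 m and angle between the y axis of carton_a_mid and the y axis of carton_b_mid, either way round below 0.3 rad and horizontal distance between each of carton_b_mid, carton_a_mid and carton_c_mid below 0.025 m and angle between the y axis of each of carton_b_mid, carton_a_mid and the y axis of carton_c_mid, either way round below 0.3 rad and ((contact force between carton_a and carton_b between 1 and 3 N and contact force between carton_b and carton_c between 3.8 and 7.65 N and contact force between carton_c and crate above 9 N) or (contact force between carton_a and carton_c between 1 and 3 N and contact force between carton_c and carton_b between 3.8 and 7.65 N and contact force between carton_b and crate above 9 N) or (contact force between carton_b and carton_a between 1 and 3 N and contact force between carton_a and carton_c between 3.8 and 7.65 N and contact force between carton_c and crate above 9 N) or (contact force between carton_b and carton_c between 1 and 3 N and contact force between carton_c and carton_a between 3.8 and 7.65 N and contact force between carton_a and crate above 9 N) or (contact force between carton_c and carton_a between 1 and 3 N and contact force between carton_a and carton_b between 3.8 and 7.65 N and contact force between carton_b and crate above 9 N) or (contact force between carton_c and carton_b between 1 and 3 N and contact force between carton_b and carton_a between 3.8 and 7.65 N and contact force between carton_a and crate above 9 N))); the robot touches nothing.
It fails at once if a carton falls or is thrown into the crate (over 0.6 m/s while over the crate and with its centre lower than 150 mm above the bench) ((horizontal distance between carton_a_mid and crate below 0.06 m and height (world z) of carton_a_mid below 0.15 m and linear speed of carton_a above 0.6 m/s) or (horizontal distance between carton_b_mid and crate below 0.06 m and height (world z) of carton_b_mid below 0.15 m and linear speed of carton_b above 0.6 m/s) or (horizontal distance between carton_c_mid and crate below 0.06 m and height (world z) of carton_c_mid below 0.15 m and linear speed of carton_c above 0.6 m/s)).
It fails at once if the tape roll, the nail jar or the glue bottle is shifted by more than 25 mm (distance of any of tape_roll, nail_jar, glue_bottle from where it was at the start of the episode above 0.025 m).
It also fails if it takes over 72 s, if anything falls off the work surface, if the arm or the gripper's body presses on something with over 40 N, if the wrist force passes 120 N, or if a joint passes its speed limit or range.

### The arm

A 7-joint arm with a two-finger parallel gripper is mounted at the origin on a cart in front of the work surface, level with it; the furniture and walls round the work are solid. World frame = base frame: x ahead of the robot, y to its left, z up, the work surface at z = 0. Lengths are in mm, angles in rad, forces in N, time in s.
With the tool pointing down it reaches from about 425 to 875 mm from the base axis. Payload 4.7 kg.
Tool frame: the origin (TCP) lies on the mounting face of the last link; the fingertips stand 182 mm ahead of it and the grasp point (between the pads) lies 164 mm ahead of it; z points along the fingers, y is the direction in which the jaws open and shut (so a half turn about z gives the same grasp; the last joint's range is limited). The gripper opens to 87 mm and grips with 3 to 60 N. Pads are 19 mm wide; open, the fingers measure 117 mm over their backs; the gripper's body (75 mm by 190 mm) begins 51 mm behind the grasp point.
Start: joints at [-1.096, 0.321, -0.07, 1.45, 0.023, 1.371, -0.057], TCP at [289.048, 582.201, 404.787] pointing down, gripper open.
Joint ranges: [-2.86, 2.86], [-0.3, 2.09], [-1.38, 1.24], [0.06, 2.45], [-1.56, 4.7], [0.09, 2.05], [-2.69, 2.69]. Speed limits (rad/s): [2.57, 2.57, 3.14, 3.14, 3.14, 3.14, 3.14].

### API

Orientations are given as a unit quaternion [x, y, z, w].
In Python, from bench import telemetry, eyes, sign_off gives the robot as it stands.
- The arm moves only by the tool jog_arm, never from a script. Its argument "series" is a list of rows, each a list of 7 numbers: the shift along the tool's x, y, z in mm, then the turn, a rotation vector about the tool's x, y, z in degrees, then the finger opening in mm, from 0 to 87. In form: [[x, y, z, rx, ry, rz, hand], ...]. A call has 1 to 20 rows; each row shifts and turns the commanded pose from where the row before left it, along the tool's axes as they then stand; what a row does not reach is not made up. A row lasts 1/10 s, in which the tool goes at most 50 mm and 8.59 degrees, less where a joint would pass 70% of its speed; a pose out of reach is approached as far as the arm can. A call with a gripper value outside its range is refused whole. The fingers move at their own pace and stop on an object; "newtons" is the grip in N (left out, the last holds). Time passes only in rows, so rows that do not move let the fingers close. It gives the time, the measured TCP pose, the force and the opening at its end, in the units of the state.
- telemetry.observe(): the state, without advancing time (a new reading comes with each control period).
- eyes.capture(name): name is "scene" or "top" or "wrist"; returns the picture (420x560x3 uint8, blue, green, red); there is no depth.
- eyes.calibration(name): a dict with "intrinsics" (3x3 intrinsics, pixels), "k1" (the pictures are not rectified: a ray, as slopes to the right and down, at radius r is drawn at 1 + k1 r^2 times it, then the intrinsics apply), "extrinsics" (4x4, takes a point from world to camera coordinates); the wrist camera has in their place "mount" (4x4, takes a point from camera to tool coordinates, whose origin is the TCP and whose axes are the flange's). Camera axes: x right, y up, looking along -z (the intrinsics and any distortion apply to the point x, -y, -z); pixel columns grow to the right and rows downward; lengths in mm; the calibration is good to about 2 mm. A picture is of the moment at which its call begins: read the wrist's pose just before it. calibration takes no time and is no camera call.
- sign_off(): hands the job in, once; it reports no verdict.
Trained networks look in the newest picture that a camera, given by its name, has taken for a name from the list of things; names that differ only in an ending like _2 or _b are one class to them, and where a whole thing is asked for, a point or a joint stands for the part that bears it (a point fixed in the world has none). Each returns a list of dicts, best first, with "conf" (0 to 1); they miss things now and then, are a little off and sometimes report something else, mostly with a low value. They report only what shows in the picture. A call takes as long as a camera call. They do not tell look-alikes from the thing itself.
- eyes.masks_of(camera, name): "pixels" (420x560 bool, what is visible of it).
- eyes.spot_point(camera, name): "centre" ([x, y, z] in mm, in the coordinates of the camera as it stood for that picture, good to about 4 mm: a listed point, or the origin of a listed thing).
The state is a dict: "t": time; "joint_positions": joint angles; "joint_vel": joint speeds; "effort": joint torques, N m; "tool_pos": TCP position; "orientation": TCP orientation; "contact_force": force on the tool from outside, world axes, zero at the start; "wrist_torque": the same for the moment, N m; "finger_gap": finger opening in mm.
Only numpy, scipy, OpenCV 4.12 (cv2) and the standard library are available. Lean on these libraries where they do the work, as an engineer would, in place of code of your own. Each camera call takes 0.05 s, during which the arm holds its last target. There are 200 camera calls.

## Working session

There is one attempt and no reset: what is moved stays moved. The work goes in short steps, Python scripts to look and compute and a tool call to move; the robot and the scene stay as the last step left them, time stands still between calls to the robot, and variables do not carry over. Pictures are saved under pics/ and viewed, about 8 in all and at most 12, crops included, and the job is handed in when it is done.

Besides the shell and the picture viewer there is one more tool, called after "Call:" as name(argument=value, ...) on one line, values as JSON. jog_arm: Moves the arm, as the interface text tells. Its arguments: {"type":"object","properties":{"series":{"type":"array","items":{"type":"array","items":{"type":"number"}}},"newtons":{"type":"number"}},"required":["series"]}

```bash
mkdir -p pics; ls
cat > h.py <<'E'
import numpy as np, cv2
from scipy.spatial.transform import Rotation as R
from bench import telemetry, eyes, sign_off
def cam2world(name, st=None):
    c=eyes.calibration(name)
    if name!='wrist': return np.linalg.inv(np.array(c['extrinsics'],float))
    st=st or telemetry.observe(); T=np.eye(4); T[:3,:3]=R.from_quat(st['orientation']).as_matrix(); T[:3,3]=st['tool_pos']
    return T@np.array(c['mount'],float)
def W(M,p): return (M@np.r_[p,1])[:3]
def project(name,M,P):
    c=eyes.calibration(name);K=np.array(c['intrinsics'],float)
    p=(np.linalg.inv(M)@np.c_[np.atleast_2d(P),np.ones(len(np.atleast_2d(P)))].T)[:3]
    s=np.array([p[0],-p[1]])/-p[2]; s=s*(1+c['k1']*(s**2).sum(0))
    return (K@np.r_[s,np.ones((1,s.shape[1]))])[:2].T
def back(name,M,px,z):
    """pixels -> world points on plane height z"""
    c=eyes.calibration(name);K=np.array(c['intrinsics'],float)
    px=np.atleast_2d(np.array(px,float)); d=(np.linalg.inv(K)@np.c_[px,np.ones(len(px))].T)[:2]; s=d.copy()
    for _ in range(20): s=d/(1+c['k1']*(s**2).sum(0))
    r=(M[:3,:3]@np.array([s[0],-s[1],-np.ones(len(px))])).T
    o=M[:3,3]; return o+r*((z-o[2])/r[:,2])[:,None]
def topmask(name,M,m,z):
    """mask -> world min-area rect at plane z: centre,size,long-axis angle from +y (deg)"""
    cs=max(cv2.findContours(m.astype(np.uint8),0,1)[0],key=cv2.contourArea)[:,0]
    w=back(name,M,cs,z)[:,:2].astype(np.float32)
    (cx,cy),(a,b),_=r=cv2.minAreaRect(w); bx=cv2.boxPoints(r); e=[bx[1]-bx[0],bx[2]-bx[1]]
    l=max(e,key=np.linalg.norm); ang=np.degrees(np.arctan2(-l[0],l[1])); ang=(ang+90)%180-90
    return np.round([cx,cy,a,b,ang],1)
E
python3 - <<'E'
from h import *
s=telemetry.observe(); print(s)
for n in ['top','scene']:
    im=eyes.capture(n); cv2.imwrite(f'pics/{n}0.png',im); M=cam2world(n); print(n,M[:3,3].round(),eyes.calibration(n)['k1'])
    for o in ['crate','carton_a_mid','tape_roll','nail_jar','glue_bottle']:
        for d in eyes.spot_point(n,o): print(o,round(d['conf'],2),W(M,d['centre']).round(0),project(n,M,W(M,d['centre'])).round())
print(np.array(eyes.calibration('wrist')['mount']).round(2))
a=cv2.imread('pics/top0.png');cv2.imwrite('pics/v1.png',cv2.resize(a,(800,600)))
E
```

```text
pics
{'t': 0.0, 'joint_positions': array([-1.09589802,  0.32182598, -0.07007568,  1.45166506,  0.02259509,
        1.37081736, -0.05686411]), 'joint_vel': array([-0.00148031, -0.00129432, -0.00016733,  0.00174226, -0.00177945,
       -0.00115127,  0.00050478]), 'effort': array([-1.33203953e-04, -4.91287780e+01, -4.03677206e-01, -3.12541258e+01,
       -6.38577249e-02,  4.34627803e-02,  1.73637741e-04]), 'tool_pos': array([288.97202068, 582.00214052, 403.66417341]), 'orientation': array([ 2.28338455e-01,  9.73581337e-01, -9.48887762e-04, -1.72680589e-04]), 'contact_force': array([ 0.01915915,  1.53424887, -0.01786886]), 'wrist_torque': array([0.0246501 , 0.0680128 , 0.00387151]), 'finger_gap': 86.79181401378328}
top [ 416.  -79. 1307.] -0.16017446566756668
crate 0.8 [524. 265.   1.] [[154. 252.]]
crate 0.36 [ 458. -308.   -3.] [[354. 273.]]
carton_a_mid 0.93 [ 638. -173.   20.] [[306. 210.]]
tape_roll 0.51 [ 636. -171.   20.] [[306. 211.]]
nail_jar 0.79 [ 526. -442.    0.] [[400. 248.]]
glue_bottle 0.84 [777. -62.   3.] [[267. 165.]]
scene [ 121. -769.  699.] -0.009684819033362047
crate 0.85 [526. 264.  -3.] [[192. 175.]]
carton_a_mid 0.73 [ 642. -172.   -1.] [[299. 233.]]
carton_a_mid 0.7 [ 640. -171.   13.] [[298. 229.]]
tape_roll 0.69 [660.  53.  -2.] [[259. 192.]]
nail_jar 0.71 [ 527. -449.    2.] [[337. 322.]]
nail_jar 0.57 [ 457. -308.   20.] [[273. 289.]]
glue_bottle 0.66 [778. -70.  -0.] [[313. 198.]]
[[-0.    0.97  0.25 68.83]
 [ 1.    0.    0.    0.27]
 [-0.    0.25 -0.97 19.79]
 [ 0.    0.    0.    1.  ]]
```

View pics/v1.png

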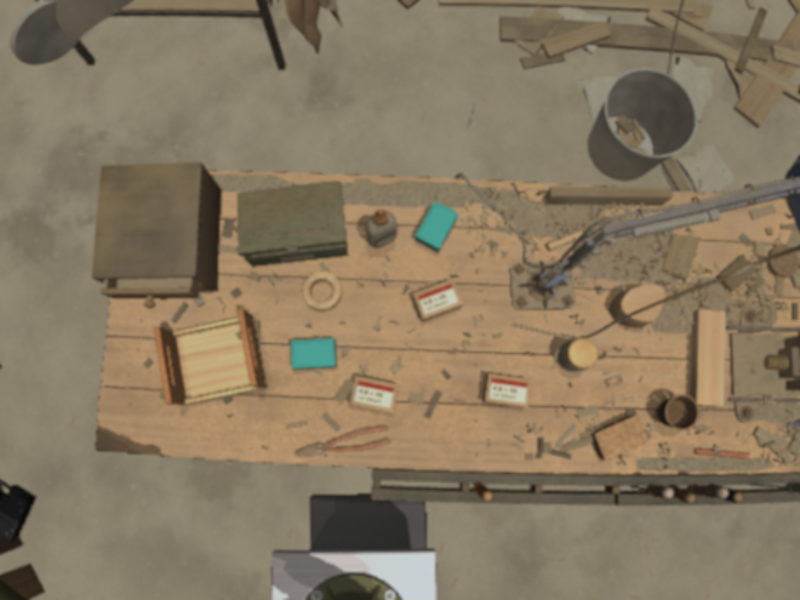

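View pics/scene0.png

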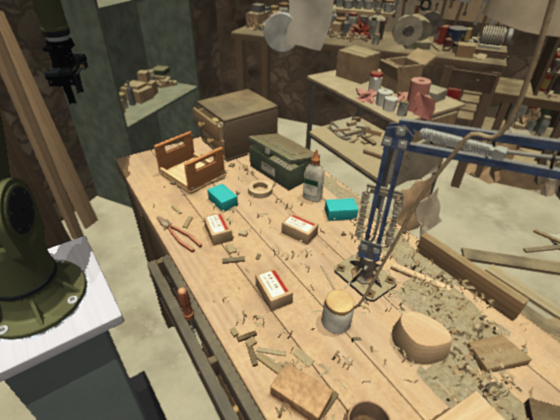

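The three tan cartons with red and white tops are at 800-px positions (437,300), (373,394) and (507,390). The turquoise look-alikes at (437,226) and (313,353) get left alone. The crate is at (210,358), with its high ends left and right, so its y axis is close to world y. Next I'll measure the carton tops and the crate yaw.

Run:
```python
from h import *
im=cv2.imread('pics/top0.png'); M=cam2world('top')
hsv=cv2.cvtColor(im,cv2.COLOR_BGR2HSV)
for nm,(u,v) in dict(A=(306,210),B=(261,276),C=(355,273)).items():
    sub=np.zeros(im.shape[:2],bool); sub[v-20:v+21,u-24:u+25]=1
    H,S,V=[hsv[...,i].astype(int) for i in range(3)]
    m=sub&(((S<70)&(V>150))|(((H<6)|(H>172))&(S>130)))
    m=cv2.morphologyEx(m.astype(np.uint8),cv2.MORPH_CLOSE,np.ones((5,5)))
    print(nm,m.sum(),topmask('top',M,m,38))
eyes.capture('top')
for d in eyes.masks_of('top','carton_a')[:4]: print('net',d['conf'],topmask('top',M,d['pixels'],38))
for d in eyes.masks_of('top','crate')[:2]: print('crate',d['conf'],topmask('top',M,d['pixels'],60))
g=im[225:300,100:200]; cv2.imwrite('pics/v3.png',np.hstack([cv2.resize(im[225:300,100:200],(400,300),interpolation=2),cv2.resize(im[190:290,240:373],(400,300),interpolation=2)]))
```

```text
A 329 [ 636.7 -172.3   37.1   72.3   20.1]
B 356 [452.7 -44.5  72.4  37.4 -11.9]
C 349 [ 455.9 -303.4   72.2   38.1   -9.8]
net 0.87 [ 636.3 -169.3   66.6   90.9   25.3]
net 0.79 [533.1  70.3  58.1  86.2   0.6]
net 0.64 [ 456.7 -300.8   90.4   56.2  -10. ]
net 0.58 [454.2 -46.2  87.5  58.1 -10.8]
crate 0.66 [523.6 269.6 157.1 198.6  11.8]
```

View pics/v3.png

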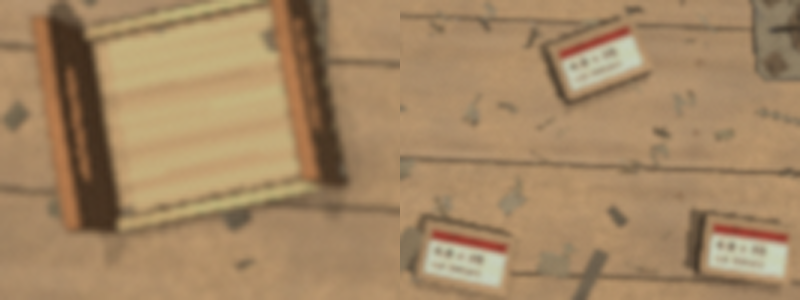

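The crop shows three tan cartons with red/white labels, A (306,210), B (261,276) and C (355,273), and the turquoise boxes aren't among them. Crate yaw is about +12°. I'll start with B and take a wrist look from above.

```bash
cat >> h.py <<'E'
def go(x,y,z,psi,st=None):
    """turn about tool z (deg), then tool-frame shift (mm) from measured pose to TCP target, jaws along angle psi"""
    st=st or telemetry.observe(); Rm=R.from_quat(st['orientation']).as_matrix()
    cur=np.degrees(np.arctan2(Rm[1,1],Rm[0,1])); d=(psi-cur+90)%180-90; a=np.radians(cur+d)
    Rn=np.array([[-np.sin(a),np.cos(a),0],[np.cos(a),np.sin(a),0],[0,0,-1]]).T
    return 'rz %.1f'%-d, (Rn.T@(np.array([x,y,z])-st['tool_pos'])).round(1), 'tilt',np.degrees(np.arccos(-Rm[2,2])).round(2)
E
python3 - <<'E'
from h import *
print(go(500,120,400,-11)); s=telemetry.observe(); s['tool_pos']=np.array([500,120,400.]);print(go(453,-45,330,-11,s))
E
```

```text
('rz 74.6', array([-413.4,  295.2,    4.8]), 'tilt', np.float64(0.01))
('rz 74.6', array([-170.9,  -14.7,   70. ]), 'tilt', np.float64(0.01))
```

Call:
jog_arm(series=[[0,0,0,0,0,8.3,87],[0,0,0,0,0,8.3,87],[0,0,0,0,0,8.3,87],[0,0,0,0,0,8.3,87],[0,0,0,0,0,8.3,87],[0,0,0,0,0,8.3,87],[0,0,0,0,0,8.3,87],[0,0,0,0,0,8.3,87],[0,0,0,0,0,8.2,87],[-38,27,0,0,0,0,87],[-38,27,0,0,0,0,87],[-38,27,0,0,0,0,87],[-38,27,0,0,0,0,87],[-38,27,0,0,0,0,87],[-38,27,0,0,0,0,87],[-38,27,0,0,0,0,87],[-38,27,0,0,0,0,87],[-38,27,0,0,0,0,87],[-38,26,0,0,0,0,87],[-33,26,0,0,0,0,87]], newtons=30)

```text
t: 2.75
tool_pos: [500.2, 118.0, 405.3]
orientation: [0.772, 0.636, 0.001, 0.0]
contact_force: [0.8, -0.5, -0.0]
finger_gap: 86.9
```

Call:
jog_arm(series=[[-34,-3,14,0,0,0,87],[-34,-3,14,0,0,0,87],[-34,-3,14,0,0,0,87],[-34,-3,14,0,0,0,87],[-35,-3,14,0,0,0,87],[0,0,0,0,0,0,75],[0,0,0,0,0,0,75]])

```text
t: 3.45
tool_pos: [452.3, -45.0, 334.9]
orientation: [0.772, 0.635, 0.001, -0.0]
contact_force: [0.4, 0.6, 0.3]
finger_gap: 78.6
```

```bash
cat >> h.py <<'E'
def wristlook(tag,z=38,name='carton_a'):
    s=telemetry.observe(); im=eyes.capture('wrist'); cv2.imwrite(f'pics/{tag}.png',im); M=cam2world('wrist',s)
    print('t',round(s['t'],2),'tcp',s['tool_pos'].round(1),'F',s['contact_force'].round(2),'gap',round(s['finger_gap'],1))
    for d in eyes.masks_of('wrist',name)[:3]: print('mask',round(d['conf'],2),topmask('wrist',M,d['pixels'],z))
    for d in eyes.spot_point('wrist',name+('_mid' if 'carton' in name else ''))[:3]: print('pt',round(d['conf'],2),W(M,d['centre']).round(1))
    return s,im,M
E
python3 - <<'E'
from h import *
wristlook('w1')
E
```

```text
t 3.45 tcp [452.3 -45.  334.9] F [0.39 0.61 0.26] gap 78.6
mask 0.85 [531.8  73.4  62.1  87.3   2.4]
```

View pics/w1.png

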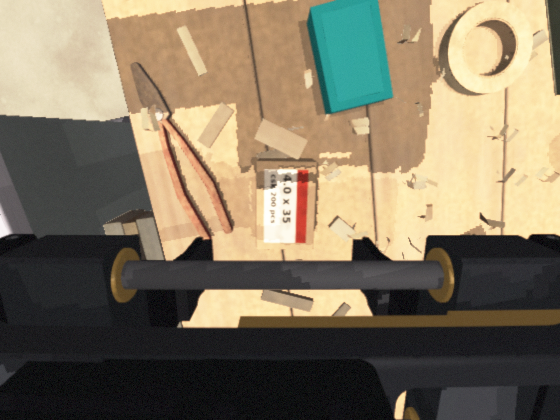

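The carton is at about (258–316, 165–245) in the wrist picture, with turquoise beside it at (350,55). I'll back-project its top edges.

Run:
```python
from h import *
im=cv2.imread('pics/w1.png'); M=cam2world('wrist')
print(back('wrist',M,[(258,168),(316,168),(316,243),(258,243),(287,205)],38).round(1))
P=np.array([[sx*27.5,sy*42.5] for sx,sy in [(-1,-1),(1,-1),(1,1),(-1,1)]])
v=cv2.resize(im[140:260,220:360],None,fx=4,fy=4,interpolation=2)
for (cx,cy,ps),col in [((454,-45,-11),(0,255,0))]:
    a=np.radians(ps); Rz=np.array([[np.cos(a),-np.sin(a)],[np.sin(a),np.cos(a)]])
    q=project('wrist',M,np.c_[(Rz@P.T).T+[cx,cy],np.full(4,38)]); print(q.round(0))
    cv2.polylines(v,[((q-[220,140])*4).astype(np.int32)],1,col,1)
cv2.imwrite('pics/v5.png',v)
```

```text
[[437.8  -2.6  38. ]
 [489.3 -12.5  38. ]
 [477.6 -83.6  38. ]
 [422.8 -73.1  38. ]
 [457.2 -41.4  38. ]]
[[256. 252.]
 [313. 252.]
 [315. 164.]
 [254. 164.]]
```

View pics/v5.png

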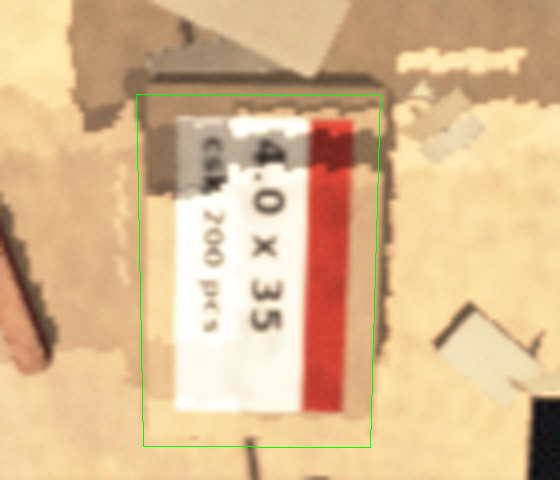

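Call:
jog_arm(series=[[2,2.4,0,0,0,0,78],[0,0,35,0,0,0,78],[0,0,35,0,0,0,78],[0,0,35,0,0,0,78],[0,0,24,0,0,0,78],[0,0,14,0,0,0,78],[0,0,6,0,0,0,78],[0,0,0,0,0,0,78]], newtons=30)

```text
t: 4.4
tool_pos: [455.4, -42.4, 185.3]
orientation: [0.771, 0.637, -0.001, -0.0]
contact_force: [0.2, -0.1, 0.6]
finger_gap: 77.9
```

Call:
jog_arm(series=[[0,0,0,0,0,0,40],[0,0,0,0,0,0,40],[0,0,0,0,0,0,40],[0,0,0,0,0,0,40],[0,0,0,0,0,0,40]], newtons=30)

```text
t: 4.9
tool_pos: [455.6, -42.9, 186.4]
orientation: [0.772, 0.636, 0.001, 0.0]
contact_force: [0.4, 0.7, 3.9]
finger_gap: 55.0
```

Call:
jog_arm(series=[[0,0,-10,0,0,0,40],[0,0,-15,0,0,0,40],[0,0,-15,0,0,0,40],[0,0,0,0,0,0,40],[0,0,0,0,0,0,40],[0,0,0,0,0,0,40]], newtons=30)

```text
t: 5.5
tool_pos: [454.5, -42.9, 224.9]
orientation: [0.772, 0.636, -0.001, -0.001]
contact_force: [-0.4, -0.6, -5.2]
finger_gap: 54.6
```

```bash
cat >> h.py <<'E'
def weigh(n=8):
    f=[]
    for _ in range(n): eyes.capture('top'); f.append(telemetry.observe()['contact_force'][2])
    print('Fz',np.round(f,1),'mean',np.mean(f).round(2))
E
python3 - <<'E'
from h import *
weigh()
E
```

```text
Fz [-5.1 -5.  -4.8 -4.5 -4.6 -5.1 -5.  -5.1] mean -4.91
```

B weighs 4.9 N, so it's the middle one. I'll set it back down and go to A.

Call:
jog_arm(series=[[0,0,14,0,0,0,40],[0,0,14,0,0,0,40],[0,0,8,0,0,0,40],[0,0,3,0,0,0,40],[0,0,1,0,0,0,40],[0,0,0,0,0,0,78],[0,0,0,0,0,0,78],[0,0,0,0,0,0,78],[0,0,0,0,0,0,78],[0,0,-20,0,0,0,78],[0,0,-40,0,0,0,78],[0,0,-40,0,0,0,78],[0,0,-40,0,0,0,78]])

```text
t: 7.2
tool_pos: [455.0, -43.2, 327.4]
orientation: [0.772, 0.636, 0.0, 0.0]
contact_force: [-0.7, 0.3, 0.1]
finger_gap: 77.8
```

Run:
```python
from h import *
print(telemetry.observe()['t'],go(636,-172,335,20))
```

```text
7.2 ('rz -31.0', array([-183. ,  126. ,   -7.6]), 'tilt', np.float64(0.03))
```

Call:
jog_arm(series=[[0,0,0,0,0,-7.8,78],[0,0,0,0,0,-7.8,78],[0,0,0,0,0,-7.8,78],[0,0,0,0,0,-7.6,78],[-36,25,-2,0,0,0,78],[-36,25,-2,0,0,0,78],[-37,25,-2,0,0,0,78],[-37,25,-2,0,0,0,78],[-37,26,0,0,0,0,78],[0,0,0,0,0,0,78]])

```text
t: 8.2
tool_pos: [639.0, -175.0, 331.2]
orientation: [0.575, 0.818, -0.003, 0.001]
contact_force: [-0.2, 0.7, -0.7]
finger_gap: 77.9
```

```bash
cat >> h.py <<'E'
def overlay(tag,im,M,box,z=38,crop=(220,140,140,120)):
    x,y,w,h=crop; v=cv2.resize(im[y:y+h,x:x+w],None,fx=4,fy=4,interpolation=2); a=np.radians(box[2])
    Rz=np.array([[np.cos(a),-np.sin(a)],[np.sin(a),np.cos(a)]]); P=np.array([[-27.5,-42.5],[27.5,-42.5],[27.5,42.5],[-27.5,42.5]])
    q=project('wrist',M,np.c_[P@Rz.T+box[:2],np.full(4,z)]); cv2.polylines(v,[((q-[x,y])*4).astype(np.int32)],1,(0,255,0),1); cv2.imwrite(f'pics/{tag}.png',v)
def label(im,M,c,z=38):
    """white+red label rect near world c"""
    hsv=cv2.cvtColor(im,cv2.COLOR_BGR2HSV).astype(int); H,S,V=[hsv[...,i] for i in range(3)]
    red=((H<6)|(H>172))&(S>150)&(V>90)
    u,v=project('wrist',M,[*c,z])[0].astype(int); sub=np.zeros_like(red); sub[max(0,v-55):v+55,u-45:u+45]=1
    r=topmask('wrist',M,red&sub,z); print('red',r); return r
E
python3 - <<'E'
from h import *
s,im,M=wristlook('w2'); label(im,M,(636,-172)); overlay('v6',im,M,(636,-172,20))
b=cv2.imread('pics/w1.png');
E
```

```text
t 8.2 tcp [ 639.  -175.   331.2] F [-0.15  0.73 -0.72] gap 77.9
mask 0.83 [463.9 -78.8  86.6  41.4 -71.3]
mask 0.79 [ 761.4 -156.6   55.7   54.9  -29.1]
mask 0.64 [ 637.8 -168.    54.8   85.6   20.4]
pt 0.64 [ 639.  -172.    16.5]
red [ 652.7 -165.     8.9   68.7   20.5]
```

View pics/v6.png

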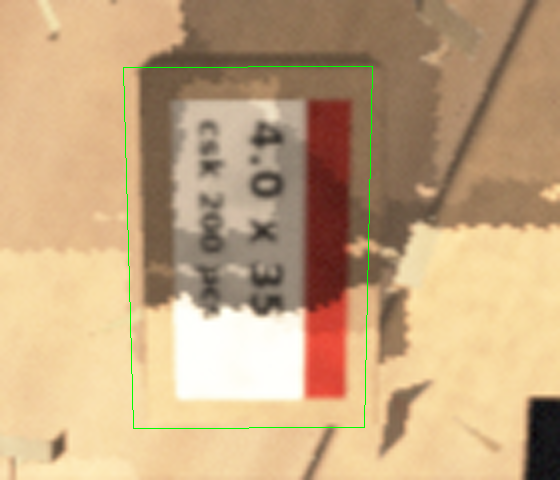

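A's true centre is about (638.5,−170.5), yaw 20°; the picture, mask and spot point agree.

Call:
jog_arm(series=[[4.4,1,0,0,0,0,78],[0,0,35,0,0,0,78],[0,0,35,0,0,0,78],[0,0,35,0,0,0,78],[0,0,24,0,0,0,78],[0,0,11,0,0,0,78],[0,0,5,0,0,0,78],[0,0,0,0,0,0,78],[0,0,0,0,0,0,40],[0,0,0,0,0,0,40],[0,0,0,0,0,0,40],[0,0,0,0,0,0,40],[0,0,0,0,0,0,40]], newtons=30)

```text
t: 9.65
tool_pos: [636.2, -167.4, 189.6]
orientation: [0.574, 0.819, 0.001, 0.001]
contact_force: [-0.2, 0.2, 2.2]
finger_gap: 54.7
```

Call:
jog_arm(series=[[0,0,-10,0,0,0,40],[0,0,-15,0,0,0,40],[0,0,-15,0,0,0,40],[0,0,0,0,0,0,40],[0,0,0,0,0,0,40],[0,0,0,0,0,0,40]])

```text
t: 10.25
tool_pos: [635.4, -167.2, 228.3]
orientation: [0.574, 0.819, -0.0, -0.0]
contact_force: [-0.6, -0.2, -1.8]
finger_gap: 54.9
```

Run:
```python
from h import *
weigh(5); s=telemetry.observe(); print(s['t'],s['finger_gap'],s['tool_pos']); print(go(638.5,-170.5,330,20)); print(go(528,262,330,12)); print(go(456,-302,330,-10))
```

```text
Fz [-2.5 -2.6 -2.2 -2.6 -1.9] mean -2.34
10.5 54.87826426440828 [ 635.45800844 -167.29557656  228.21655232]
('rz -0.0', array([  -4.1,    1.8, -101.8]), 'tilt', np.float64(0.05))
('rz 8.0', array([ 442.3,  -15.9, -101.8]), 'tilt', np.float64(0.05))
('rz 30.0', array([-163.8, -153.3, -101.8]), 'tilt', np.float64(0.05))
```

A weighs about 2.3 N, the lightest, so C should be the heaviest. I'll set A down and go to C.

Call:
jog_arm(series=[[0,0,14,0,0,0,40],[0,0,14,0,0,0,40],[0,0,8,0,0,0,40],[0,0,3,0,0,0,40],[0,0,1,0,0,0,40],[0,0,0,0,0,0,78],[0,0,0,0,0,0,78],[0,0,0,0,0,0,78],[0,0,0,0,0,0,78],[0,0,-20,0,0,0,78],[0,0,-40,0,0,0,78],[0,0,-40,0,0,0,78],[0,0,-40,0,0,0,78]])

```text
t: 11.8
tool_pos: [635.5, -167.4, 330.0]
orientation: [0.574, 0.819, -0.0, -0.0]
contact_force: [0.1, 0.9, 0.9]
finger_gap: 78.4
```

Call:
jog_arm(series=[[0,0,0,0,0,7.5,78],[0,0,0,0,0,7.5,78],[0,0,0,0,0,7.5,78],[0,0,0,0,0,7.5,78],[-33,-31,0,0,0,0,78],[-33,-31,0,0,0,0,78],[-33,-31,0,0,0,0,78],[-33,-30,0,0,0,0,78],[-32,-30,0,0,0,0,78],[0,0,0,0,0,0,78],[0,0,0,0,0,0,78]])

```text
t: 12.9
tool_pos: [455.7, -303.1, 329.0]
orientation: [0.767, 0.642, 0.001, 0.0]
contact_force: [0.5, -0.1, -0.1]
finger_gap: 78.4
```

Run:
```python
from h import *
s,im,M=wristlook('w3'); label(im,M,(456,-302)); overlay('v7',im,M,(456,-302,-10))
```

```text
t 12.9 tcp [ 455.7 -303.1  329. ] F [ 0.5  -0.1  -0.06] gap 78.4
mask 0.69 [ 627.2 -177.1   73.    77.8   19.7]
mask 0.68 [ 458.1 -300.9   87.    54.8   -9.3]
pt 0.92 [ 633.3 -170.2   14.8]
pt 0.63 [ 456.2 -301.8   23.1]
red [ 472.6 -304.8   69.6    8.3   -9.5]
```

View pics/v7.png

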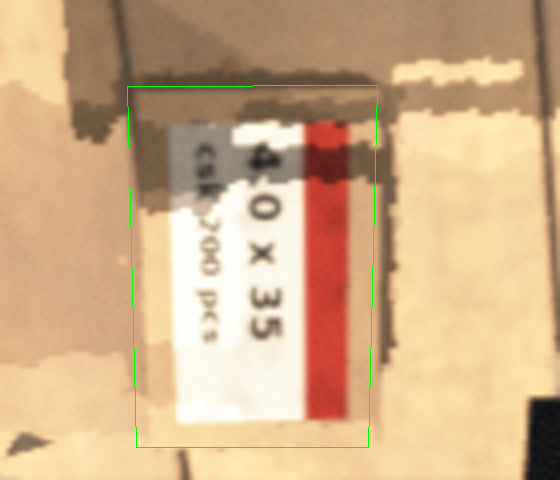

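The overlay fits to within about 1.5 mm, putting C at (457.5,−302), yaw −9.5°.

Call:
jog_arm(series=[[1.4,1.6,0,0,0,0,78],[0,0,35,0,0,0,78],[0,0,35,0,0,0,78],[0,0,35,0,0,0,78],[0,0,24,0,0,0,78],[0,0,10,0,0,0,78],[0,0,4,0,0,0,78],[0,0,0,0,0,0,78],[0,0,0,0,0,0,40],[0,0,0,0,0,0,40],[0,0,0,0,0,0,40],[0,0,0,0,0,0,40],[0,0,0,0,0,0,40]], newtons=40)

```text
t: 14.35
tool_pos: [458.6, -301.3, 186.4]
orientation: [0.766, 0.643, 0.001, 0.0]
contact_force: [0.2, -0.8, 3.6]
finger_gap: 54.6
```

Call:
jog_arm(series=[[0,0,-10,0,0,0,40],[0,0,-15,0,0,0,40],[0,0,-15,0,0,0,40],[0,0,0,0,0,0,40],[0,0,0,0,0,0,40],[0,0,0,0,0,0,40]])

```text
t: 14.95
tool_pos: [458.1, -300.8, 225.4]
orientation: [0.766, 0.643, 0.0, -0.0]
contact_force: [-0.6, 0.4, -7.5]
finger_gap: 55.0
```

Run:
```python
from h import *
weigh(4); s=telemetry.observe(); print(s['t'],s['finger_gap'],s['tool_pos']); print(go(525,267,420,12))
```

```text
Fz [-7.3 -6.5 -7.2 -6.6] mean -6.89
15.15 54.94199503159062 [ 458.07380244 -301.0851644   225.24789399]
('rz -22.0', array([ 541.8,  183.6, -194.8]), 'tilt', np.float64(0.06))
```

C weighs about 6.9 N, the heaviest, so the order is C, B, A. I'll carry C towards the crate and look at the crate with the wrist camera on the way.

Call:
jog_arm(series=[[0,0,-30,0,0,-7.3,40],[0,0,-40,0,0,-7.3,40],[0,0,-40,0,0,-7.4,40],[30,9,-17,0,0,0,40],[40,13,-17,0,0,0,40],[40,13,-17,0,0,0,40],[40,13,-17,0,0,0,40],[40,13,-17,0,0,0,40],[40,13,0,0,0,0,40],[40,13,0,0,0,0,40],[40,12,0,0,0,0,40],[40,12,0,0,0,0,40],[40,12,0,0,0,0,40],[30,9,0,0,0,0,40],[12,3,0,0,0,0,40],[0,0,0,0,0,0,40],[0,0,0,0,0,0,40]])

```text
t: 16.85
tool_pos: [500.7, 147.8, 420.3]
orientation: [0.63, 0.777, -0.001, 0.0]
contact_force: [0.4, -0.0, -6.5]
finger_gap: 55.0
```

Run:
```python
from h import *
s,im,M=wristlook('w4',z=110,name='crate'); 
v=im.copy(); c=(525,267,12); a=np.radians(c[2]); Rz=np.array([[np.cos(a),-np.sin(a)],[np.sin(a),np.cos(a)]])
for P,z,col in [([(-65,-75),(65,-75),(65,75),(-65,75)],10,(0,255,0)),([(-73,-75),(73,-75),(73,75),(-73,75)],30,(255,0,255)),([(-73,-87),(73,-87),(73,87),(-73,87)],110,(255,0,0))]:
    q=project('wrist',M,np.c_[np.array(P)@Rz.T+c[:2],np.full(4,z)]); cv2.polylines(v,[q.astype(np.int32)],1,col,1)
cv2.imwrite('pics/v8.png',cv2.resize(v,(800,600)))
```

```text
t 16.85 tcp [500.7 147.8 420.3] F [ 0.45 -0.   -6.48] gap 55.0
mask 0.96 [525.5 257.2 142.2 150.4  12. ]
pt 0.69 [521.4 267.9   1.5]
```

View pics/v8.png

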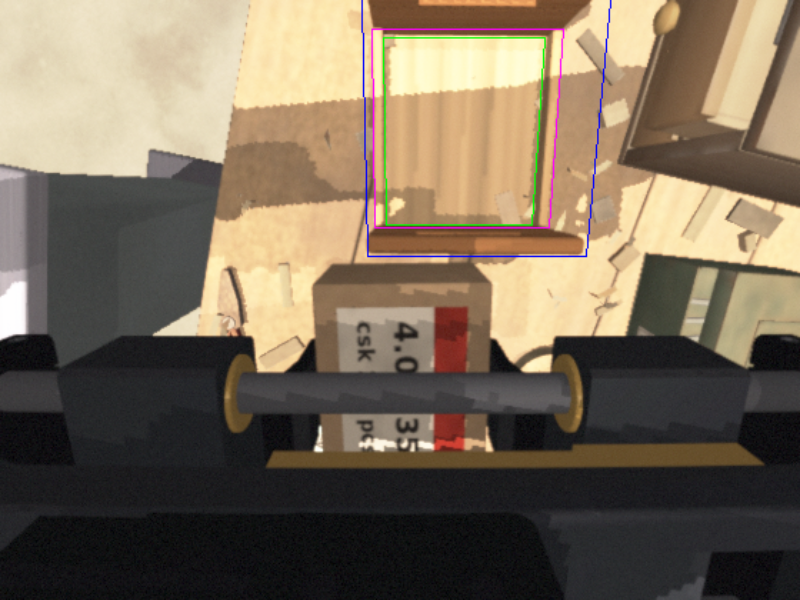

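The overlay fits to about 3 mm, with the crate slightly further in +y, so I'll use (524,269), yaw 12°. Before descending I'll check clearance to the cabinet corner at (620,165).

Run:
```python
from h import *
s=telemetry.observe();M=cam2world('wrist',s)
for z in (0,80,150): print(z,back('wrist',M,[(434,115),(470,15)],z).round(0).tolist())
print(go(524,269,420,12))
T=cam2world('top')
for z in (0,80,150): print('top',z,back('top',T,[(74,206),(140,206),(151,135)],z).round(0)[:,:2].tolist())
```

```text
0 [[669.0, 275.0, 0.0], [676.0, 393.0, 0.0]]
80 [[633.0, 263.0, 80.0], [638.0, 357.0, 80.0]]
150 [[601.0, 252.0, 150.0], [605.0, 326.0, 150.0]]
('rz -0.2', array([114.2,  48. ,   0.8]), 'tilt', np.float64(0.01))
top 0 [[662.0, 513.0], [659.0, 310.0], [876.0, 286.0]]
top 80 [[647.0, 477.0], [644.0, 286.0], [848.0, 264.0]]
top 150 [[633.0, 445.0], [631.0, 265.0], [823.0, 244.0]]
```

Call:
jog_arm(series=[[28.5,12,0,0,0,0,40],[28.5,12,0,0,0,0,40],[28.5,12,0,0,0,0,40],[28.5,12,0,0,0,0,40],[0,0,0,0,0,0,40],[0,0,20,0,0,0,40],[0,0,30,0,0,0,40],[0,0,30,0,0,0,40],[0,0,30,0,0,0,40],[0,0,30,0,0,0,40],[0,0,30,0,0,0,40],[0,0,20,0,0,0,40],[0,0,12,0,0,0,40],[0,0,6,0,0,0,40],[0,0,4,0,0,0,40],[0,0,0,0,0,0,40],[0,0,0,0,0,0,40]])

```text
t: 18.7
tool_pos: [524.3, 271.1, 209.9]
orientation: [0.629, 0.777, 0.001, 0.0]
contact_force: [0.3, -0.6, -6.7]
finger_gap: 54.9
```

Call:
jog_arm(series=[[0,0,4,0,0,0,40],[0,0,3,0,0,0,40],[0,0,2,0,0,0,40],[0,0,2,0,0,0,40],[0,0,1,0,0,0,40],[0,0,0,0,0,0,40]])

```text
t: 19.3
tool_pos: [523.8, 270.9, 196.6]
orientation: [0.629, 0.777, -0.0, 0.0]
contact_force: [-0.4, 0.1, -6.3]
finger_gap: 54.3
```

Call:
jog_arm(series=[[0,0,1,0,0,0,40],[0,0,1,0,0,0,40],[0,0,0,0,0,0,40]])

```text
t: 19.6
tool_pos: [524.0, 270.9, 196.4]
orientation: [0.629, 0.777, 0.0, -0.0]
contact_force: [-4.0, -2.1, 5.3]
finger_gap: 54.6
```

Floor contact felt. I'll release, rise, and go back to B.

Call:
jog_arm(series=[[0,0,0,0,0,0,78],[0,0,0,0,0,0,78],[0,0,0,0,0,0,78],[0,0,0,0,0,0,78],[0,0,-15,0,0,0,78],[0,0,-40,0,0,0,78],[0,0,-40,0,0,0,78],[0,0,-40,0,0,0,78],[0,0,-40,0,0,0,78],[0,0,-15,0,0,7.7,78],[0,0,0,0,0,7.7,78],[0,0,0,0,0,7.6,78],[0,0,0,0,0,0,78]])

```text
t: 20.9
tool_pos: [523.8, 270.7, 386.1]
orientation: [0.772, 0.636, 0.001, 0.0]
contact_force: [-0.5, 0.0, -1.5]
finger_gap: 78.1
```

Run:
```python
from h import *
print(telemetry.observe()['t'],go(455.5,-43.5,330,-11))
```

```text
20.9 ('rz -0.0', array([-321.5,   -7.1,   56.1]), 'tilt', np.float64(0.1))
```

Call:
jog_arm(series=[[-30,-0.7,0,0,0,0,78],[-40,-0.9,0,0,0,0,78],[-40,-0.9,0,0,0,0,78],[-40,-0.9,0,0,0,0,78],[-40,-0.9,11,0,0,0,78],[-40,-0.9,11,0,0,0,78],[-40,-0.9,11,0,0,0,78],[-32,-0.6,11,0,0,0,78],[-19.5,-0.4,11,0,0,0,78],[0,0,0,0,0,0,78],[0,0,0,0,0,0,78]])

```text
t: 22.0
tool_pos: [455.6, -43.1, 330.3]
orientation: [0.771, 0.637, 0.001, -0.0]
contact_force: [-0.2, 1.3, -0.2]
finger_gap: 77.7
```

Run:
```python
from h import *
s,im,M=wristlook('w5'); label(im,M,(455,-43)); label(cv2.imread('pics/w5.png'),M,(455,-43)); print(go(455.5,-43.5,186,-11))
```

```text
t 22.0 tcp [455.6 -43.1 330.3] F [-0.21  1.28 -0.23] gap 77.7
mask 0.86 [454.1 -42.   87.9  56.6 -10.9]
mask 0.77 [531.9  73.6  60.3  85.5   2.5]
red [467.5 -47.3  68.5   9.  -12.1]
red [467.5 -47.3  68.5   9.  -12.1]
('rz 0.2', array([ -1.5,  -0.2, 144.4]), 'tilt', np.float64(0.07))
```

Call:
jog_arm(series=[[-1.5,-1,30,0,0,0,78],[0,0,40,0,0,0,78],[0,0,35,0,0,0,78],[0,0,24,0,0,0,78],[0,0,11,0,0,0,78],[0,0,4,0,0,0,78],[0,0,0,0,0,0,78],[0,0,0,0,0,0,40],[0,0,0,0,0,0,40],[0,0,0,0,0,0,40],[0,0,0,0,0,0,40],[0,0,0,0,0,0,40]], newtons=35)

```text
t: 23.35
tool_pos: [454.3, -44.5, 186.3]
orientation: [0.772, 0.636, 0.0, -0.0]
contact_force: [-2.5, 1.2, 6.5]
finger_gap: 54.9
```

Call:
jog_arm(series=[[0,0,-10,0,0,0,40],[0,0,-30,0,0,0,40],[0,0,-40,0,0,0,40],[0,0,-40,0,0,0,40],[0,0,-40,0,0,0,40],[0,0,-40,0,0,-7.7,40],[0,0,-30,0,0,-7.7,40],[0,0,0,0,0,-7.6,40],[0,0,0,0,0,0,40]])

```text
t: 24.25
tool_pos: [453.8, -45.1, 416.1]
orientation: [0.629, 0.777, 0.001, 0.0]
contact_force: [-0.8, 0.2, -4.5]
finger_gap: 54.8
```

Run:
```python
from h import *
s=telemetry.observe(); print(s['t'],s['tool_pos'],s['contact_force'],s['finger_gap'],go(503,165,420,12),go(524,271,420,12))
```

```text
24.25 [453.82636448 -45.08018885 416.14488654] [-0.81335532  0.15609001 -4.47895571] 54.76920291477191 ('rz -0.0', array([195.3,  91.8,  -3.9]), 'tilt', np.float64(0.06)) ('rz -0.0', array([294.6, 134.4,  -3.9]), 'tilt', np.float64(0.06))
```

Call:
jog_arm(series=[[30,14,0,0,0,0,40],[40,19,0,0,0,0,40],[40,19,0,0,0,0,40],[40,19,0,0,0,0,40],[30,14,0,0,0,0,40],[15,7,0,0,0,0,40],[0,0,0,0,0,0,40],[0,0,0,0,0,0,40]])

```text
t: 25.05
tool_pos: [503.5, 164.0, 414.7]
orientation: [0.63, 0.776, -0.002, 0.0]
contact_force: [0.7, -0.9, -5.1]
finger_gap: 54.8
```

Run:
```python
from h import *
s,im,M=wristlook('w6',z=48); label(im,M,(524,270),48); overlay('v9',im,M,(524,270.5,12),48,(230,0,200,150)); print(go(524,271,420,12))
```

```text
t 25.05 tcp [503.5 164.  414.7] F [ 0.7  -0.92 -5.12] gap 54.8
mask 0.96 [509.8 129.7 146.6  97.4 -78.2]
mask 0.84 [522.  270.   57.6  85.1  12.2]
pt 0.38 [522.4 266.5  32.9]
red [538.  273.3   8.9  67.7  12.7]
('rz -0.2', array([101.3,  42.3,  -4.3]), 'tilt', np.float64(0.03))
```

View pics/v9.png

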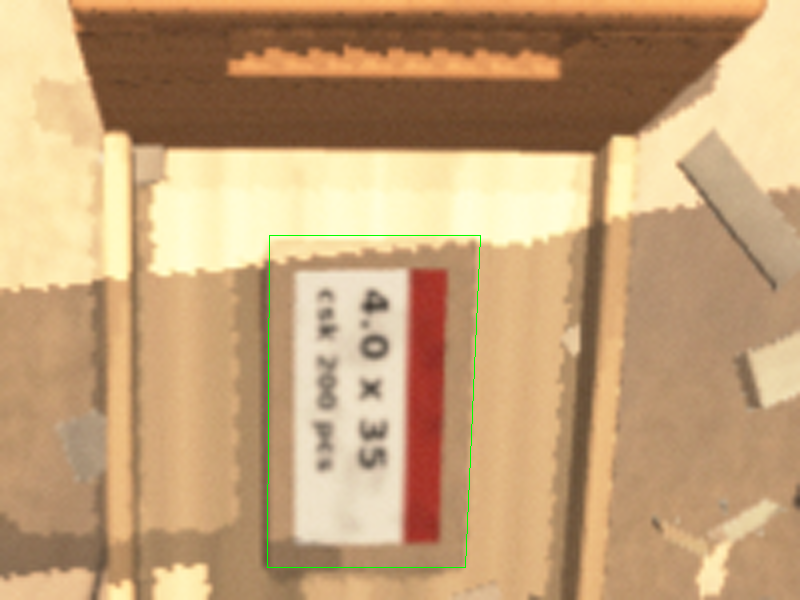

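C lies flat and square in the middle at (523.5,270.5), and the overlay fits. B goes on top.

Call:
jog_arm(series=[[25,10.5,0,0,0,0,40],[30,12.5,0,0,0,0,40],[30,12.5,0,0,0,0,40],[16,6.5,0,0,0,0,40],[0,0,0,0,0,0,40],[0,0,20,0,0,0,40],[0,0,30,0,0,0,40],[0,0,30,0,0,0,40],[0,0,30,0,0,0,40],[0,0,30,0,0,0,40],[0,0,15,0,0,0,40],[0,0,8,0,0,0,40],[0,0,4,0,0,0,40],[0,0,0,0,0,0,40],[0,0,0,0,0,0,40]])

```text
t: 26.7
tool_pos: [524.3, 272.9, 250.1]
orientation: [0.629, 0.777, 0.001, 0.0]
contact_force: [-0.3, -0.1, -4.8]
finger_gap: 54.8
```

Call:
jog_arm(series=[[-1.5,-0.5,5,0,0,0,40],[0,0,4,0,0,0,40],[0,0,3,0,0,0,40],[0,0,2,0,0,0,40],[0,0,1,0,0,0,40],[0,0,0,0,0,0,40],[0,0,0,0,0,0,40]])

```text
t: 27.4
tool_pos: [523.4, 271.2, 234.4]
orientation: [0.629, 0.777, -0.0, -0.0]
contact_force: [-3.7, -1.6, 4.3]
finger_gap: 54.8
```

Contact at the expected height. I'll release, rise and go to A.

Call:
jog_arm(series=[[0,0,0,0,0,0,78],[0,0,0,0,0,0,78],[0,0,0,0,0,0,78],[0,0,0,0,0,0,78],[0,0,-15,0,0,0,78],[0,0,-40,0,0,0,78],[0,0,-40,0,0,0,78],[0,0,-40,0,0,0,78],[0,0,-15,0,0,0,78],[0,0,0,0,0,-8,78],[0,0,0,0,0,0,78]])

```text
t: 28.5
tool_pos: [523.6, 271.1, 384.8]
orientation: [0.573, 0.819, 0.001, 0.0]
contact_force: [0.0, 0.4, 0.1]
finger_gap: 78.0
```

Run:
```python
from h import *
print(telemetry.observe()['t'],go(636.5,-170,330,20))
```

```text
28.5 ('rz 0.0', array([-453.1,  -44.7,   54.8]), 'tilt', np.float64(0.09))
```

Call:
jog_arm(series=[[-30,-3,0,0,0,0,78],[-40,-4,0,0,0,0,78],[-40,-4,0,0,0,0,78],[-40,-4,0,0,0,0,78],[-40,-4,0,0,0,0,78],[-40,-4,0,0,0,0,78],[-40,-4,11,0,0,0,78],[-40,-4,11,0,0,0,78],[-40,-4,11,0,0,0,78],[-40,-4,11,0,0,0,78],[-40,-4,11,0,0,0,78],[-23,-2,0,0,0,0,78],[0,0,0,0,0,0,78],[0,0,0,0,0,0,78]])

```text
t: 29.9
tool_pos: [635.9, -170.0, 328.0]
orientation: [0.575, 0.818, -0.0, -0.001]
contact_force: [-0.0, 1.2, -0.2]
finger_gap: 78.2
```

Run:
```python
from h import *
s,im,M=wristlook('w7'); r=label(im,M,(637,-170)); a=np.radians(20); c=r[:2]-15.3*np.array([np.cos(a),np.sin(a)]); print(c,go(*c,187,20))
```

```text
t 29.9 tcp [ 635.9 -170.   328. ] F [-0.02  1.22 -0.23] gap 78.2
mask 0.94 [ 758.  -154.3   55.2   47.1  -28. ]
mask 0.69 [ 634.  -168.6   56.2   89.3   20.3]
pt 0.8 [ 630.8 -171.4   18.3]
red [ 649.1 -165.5    8.3   68.7   20.4]
[ 634.7227029  -170.73290819] ('rz 0.1', array([ -2.1,  -2.6, 141.6]), 'tilt', np.float64(0.08))
```

Call:
jog_arm(series=[[-1,-1.5,30,0,0,0,78],[0,0,40,0,0,0,78],[0,0,35,0,0,0,78],[0,0,21,0,0,0,78],[0,0,10,0,0,0,78],[0,0,4,0,0,0,78],[0,0,0,0,0,0,78],[0,0,0,0,0,0,40],[0,0,0,0,0,0,40],[0,0,0,0,0,0,40],[0,0,0,0,0,0,40],[0,0,0,0,0,0,40]], newtons=25)

```text
t: 31.25
tool_pos: [635.4, -171.4, 189.4]
orientation: [0.574, 0.819, 0.0, 0.0]
contact_force: [0.1, 0.3, 3.5]
finger_gap: 55.0
```

Call:
jog_arm(series=[[0,0,-10,0,0,0,40],[0,0,-30,0,0,0,40],[0,0,-40,0,0,0,40],[0,0,-40,0,0,0,40],[0,0,-40,0,0,0,40],[0,0,-40,0,0,4,40],[0,0,-30,0,0,4,40],[0,0,0,0,0,0,40]])

```text
t: 32.05
tool_pos: [635.6, -172.4, 424.2]
orientation: [0.63, 0.777, 0.002, 0.004]
contact_force: [1.1, -0.8, -1.7]
finger_gap: 54.9
```

Run:
```python
from h import *
s=telemetry.observe(); print(s['t'],s['tool_pos'],s['contact_force'],s['finger_gap'],go(503,165,420,12))
```

```text
32.05 [ 635.58977336 -172.41916841  424.24266995] [ 1.05072808 -0.83062518 -1.72852454] 54.92181803189791 ('rz -0.1', array([357.6, -59.5,   4.2]), 'tilt', np.float64(0.48))
```

Call:
jog_arm(series=[[30,-5,0,0,0,0,40],[40,-7,0,0,0,0,40],[40,-7,0,0,0,0,40],[40,-7,0,0,0,0,40],[40,-7,0,0,0,0,40],[40,-7,0,0,0,0,40],[40,-7,0,0,0,0,40],[40,-6,0,0,0,0,40],[30,-4,0,0,0,0,40],[17,-2,0,0,0,0,40],[0,0,0,0,0,0,40],[0,0,0,0,0,0,40]])

```text
t: 33.25
tool_pos: [503.0, 165.0, 417.9]
orientation: [0.629, 0.777, -0.001, 0.0]
contact_force: [-0.5, -1.5, -1.9]
finger_gap: 54.9
```

Run:
```python
from h import *
s,im,M=wristlook('w8',z=86); label(im,M,(524,270),86); print(go(523.5,270.5,420,12))
overlay('v10',im,M,(523.5,271,12),86,(230,0,200,150))
```

```text
t 33.25 tcp [503.  165.  417.9] F [-0.45 -1.52 -1.91] gap 54.9
mask 0.72 [521.1 271.1  57.9  86.3  11.6]
mask 0.71 [506.4 142.3 130.5  89.1 -77.2]
pt 0.89 [501.8 164.5 244. ]
red [537.2 274.2   9.1  68.1  11. ]
('rz -0.1', array([100.2,  41.6,  -1.5]), 'tilt', np.float64(0.04))
```

View pics/v10.png

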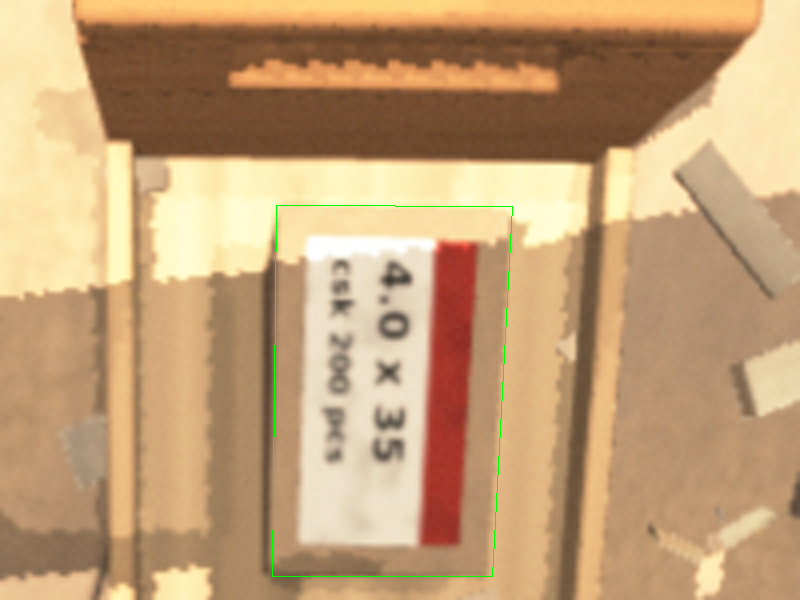

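B sits squarely on C at (523.3,271). A goes on top; contact is expected at TCP z ≈ 275.

Call:
jog_arm(series=[[25,10.5,0,0,0,0,40],[30,12.5,0,0,0,0,40],[30,12.5,0,0,0,0,40],[15,6,0,0,0,0,40],[0,0,0,0,0,0,40],[0,0,20,0,0,0,40],[0,0,30,0,0,0,40],[0,0,30,0,0,0,40],[0,0,25,0,0,0,40],[0,0,12,0,0,0,40],[0,0,7,0,0,0,40],[0,0,4,0,0,0,40],[0,0,0,0,0,0,40],[0,0,0,0,0,0,40]])

```text
t: 34.8
tool_pos: [523.5, 272.1, 291.9]
orientation: [0.629, 0.777, 0.001, 0.0]
contact_force: [0.8, 0.0, -2.6]
finger_gap: 54.9
```

Call:
jog_arm(series=[[-1,0,5,0,0,0,40],[0,0,4,0,0,0,40],[0,0,3,0,0,0,40],[0,0,2,0,0,0,40],[0,0,1,0,0,0,40],[0,0,0,0,0,0,40],[0,0,0,0,0,0,40]])

```text
t: 35.5
tool_pos: [523.3, 271.1, 275.9]
orientation: [0.629, 0.777, 0.0, 0.0]
contact_force: [0.6, -0.3, -1.9]
finger_gap: 54.5
```

Call:
jog_arm(series=[[0,0,1,0,0,0,40],[0,0,0,0,0,0,40],[0,0,0,0,0,0,40]])

```text
t: 35.8
tool_pos: [523.4, 271.1, 275.4]
orientation: [0.629, 0.777, 0.0, 0.0]
contact_force: [-0.7, -0.6, 2.7]
finger_gap: 54.6
```

Contact. I'll release, rise, back off and check.

Call:
jog_arm(series=[[0,0,0,0,0,0,78],[0,0,0,0,0,0,78],[0,0,0,0,0,0,78],[0,0,0,0,0,0,78],[0,0,-15,0,0,0,78],[0,0,-40,0,0,0,78],[0,0,-40,0,0,0,78],[0,0,-40,0,0,0,78],[-30,0,-10,0,0,0,78],[-30,0,0,0,0,0,78],[-20,0,0,0,0,0,78],[0,0,0,0,0,0,78],[0,0,0,0,0,0,78]])

```text
t: 37.1
tool_pos: [539.8, 193.0, 420.6]
orientation: [0.63, 0.777, 0.001, -0.0]
contact_force: [-0.0, 0.3, -0.7]
finger_gap: 77.9
```

Run:
```python
from h import *
s,im,M=wristlook('w9',z=124); label(im,M,(524,270),124)
sc=eyes.capture('scene'); S=cam2world('scene')
for o in ['tape_roll','nail_jar','glue_bottle']:
    for d in eyes.spot_point('scene',o)[:1]: print(o,round(d['conf'],2),W(S,d['centre']).round(0))
v=np.hstack([cv2.resize(im[0:270,180:480],(400,360)),cv2.resize(sc[100:244,120:280],(400,360),interpolation=2)]); cv2.imwrite('pics/v11.png',v)
```

```text
t 37.1 tcp [539.8 193.  420.6] F [-0.04  0.29 -0.73] gap 77.9
mask 0.62 [522.3 271.9  55.6  86.2  11.9]
mask 0.56 [529.6 151.2  41.9  23.6 -78. ]
mask 0.46 [717.   -6.    8.5  37.3  12.5]
pt 0.73 [521.4 272.2 101.9]
pt 0.57 [521.3 271.5  81.3]
red [536.9 275.2   8.9  68.7  12.5]
tape_roll 0.65 [662.  54.  -2.]
nail_jar 0.72 [ 525. -451.    1.]
glue_bottle 0.61 [779. -67.  -0.]
```

View pics/v11.png

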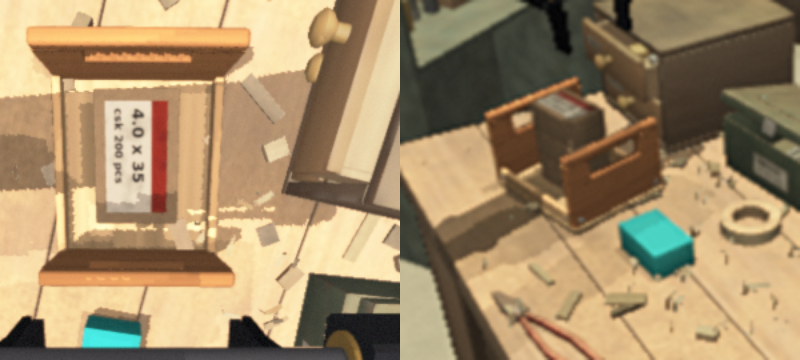

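The stack is upright and square in the middle of the crate, the bystanders haven't moved, and the gripper is clear of everything.

Run:
```python
from h import *
print(sign_off())
```

```text
the job is handed in; nothing more can be done
None
```

The three cartons are stacked in the middle of the crate, heaviest lowest, and the job was handed in at about 37 s of the 72 s allowed. By feel they weighed about 6.9 N (C), 4.9 N (B) and 2.3 N (A), so the stack runs C, B, A from the floor up. Each was lowered in small steps and released only after its contact was felt.

**Stack position:** the wrist pictures put all three carton centres within about 3 mm of each other, near (523, 271). They are parallel to within about 1°, and the crate centre was measured at about (524, 269). In the last pictures the stack stands upright and the gripper is clear of it.

**Bystanders:** the tape roll, nail jar and glue bottle read within about 4 mm of where they started. The turquoise look-alikes were never handled.

**Checks that disagreed:** none of the final checks failed. Early on, the network labelled turquoise boxes as cartons and once put the tape roll on a carton; I set those aside after looking at the pictures. The summed weight on C is about 7.2 N, under the 7.65 N limit but only by about 0.4 N.

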